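# Start the crank bolt of a stacking jig

## Task

The crank bolt of the stacking jig is resting loose on top of the thread of its boss. Take the crank's black upright knob and crank backward (anticlockwise from above) until the bolt drops one thread, then crank forward (clockwise) one full turn from the drop so that the thread is started. Finish still gripping the knob and holding the crank still there, and leave the other things on the table where they are.

Things in the scene. Friction and masses are not known exactly. Their poses are not given: they have to be found in the camera images.
- axis (a point): point on the vertical axis of crank and bolt, 150 mm above the table, fixed in the jig (130 x 250 mm aluminium base, two posts, grey bridge 50 mm wide and 250 mm long, top at 105 mm). Its x axis is the jig's x axis, its y axis runs along the bridge; the jig is turned up to 0.5 rad
- crank (a joint): angle of the crank (rad), positive backward (anticlockwise from above). At c the knob is 75 mm from the axis in the direction jig yaw + pi + c (at 0 along the jig's -x axis). Turns from -5.5 to 8 between stops, at constant height, drags lightly (under 0.2 N m), stays where it is left. At the start between -1.6 and 1.6
- bolt (a joint): the bolt's drop into the thread (m): within 0.002 of 0 while it rests on top of the first thread, 0.012 once it has dropped, and so it stays when turned forward. The bolt (pitch 12 mm) turns with the crank, rises 12 mm per turn backward and sinks 12 mm per turn forward; it drops by its own weight, the hand feels little. The drop comes after 1.2 to 5.4 rad of backward turning
- knob: upright black knob at the end of the crank arm, 28 mm across, 48 mm tall, from 125 to 173 mm above the table; it spins freely about its own vertical axis, so the gripper need not turn while it is led round the circle of 75 mm radius. Origin: centre of its underside
- knob_mid (a point): centre of the knob, 28 mm above its underside, 153 mm above the table: where to grip it from above
- bolt_top (a point): centre of the top of the bolt's round steel head, 28 mm wide, above the crank's hub; 157 to 163 mm above the table at the start, seen to drop about 12 mm when the bolt drops, and sinking 12 mm more in the turn forward
- part_tray: white tray 130 x 200 x 14 mm with rows of small brass pieces fixed on it; bystander; origin centre of underside
- dish: small steel bowl, 90 mm wide, 35 mm high; bystander; origin centre of underside
- driver: screwdriver lying on the table; bystander
- brush: small hand brush lying on the table; bystander
- jar: white jar 56 mm wide, 75 mm high; bystander; origin centre of underside
- bin: open grey bin 120 x 160 x 60 mm; bystander; origin centre of underside
- gauge_block: steel block 30 x 60 x 20 mm; bystander; origin centre of underside

How it is judged (in metres and radians):
On the way, in this order (a step that is already met when the one before it is completed fails the run):
1. the crank was turned backward and the bolt has dropped one thread (value of joint crank above 2 rad and value of joint bolt above 0.01 m), for 0.1 s.
2. the bolt is turned forward about one turn into the thread, knob gripped (value of joint bolt above 0.01 m and height (world z) of bolt_top between 0.138 and 0.146 m and contact force between the fingers and knob above 2 N), for 0.2 s.
At the end, for the whole second after the job is handed in: The bolt has dropped (joint bolt above 10 mm) and its top stands 138 to 146 mm above the table, which is one turn forward from the drop, within a quarter turn at least; the crank stands still (under 0.1 rad/s) and the fingers still grip its knob with more than 2 N (all of step 2 and velocity of joint crank between -0.1 and 0.1 rad/s); the arm keeps its last pose, push and grip.
It fails at once if another thing on the table was pushed away by more than 30 mm (distance of any of part_tray, dish, driver, brush, jar, bin, gauge_block from where it was at the start of the episode above 0.03 m).
It also fails if it takes over 72 s, if anything falls off the work surface, if the arm or the gripper's body presses on something with over 40 N, if the wrist force passes 120 N, or if a joint passes its speed limit or range.

## Robot

A 6-joint arm with a two-finger parallel gripper is mounted at the origin on the work surface. World frame = base frame: x ahead of the robot, y to its left, z up, the work surface at z = 0. Lengths are in m, angles in degrees, forces in N, time in s.
With the tool pointing down it reaches from about 0.275 to 1 m from the base axis. Payload 8.4 kg.
Tool frame: the origin (TCP) lies between the finger pads; the fingertips stand 8 mm ahead of it and the grasp point (between the pads) lies 11 mm behind it; z points along the fingers, y is the line along which they close (so a half turn about z gives the same grasp; the last joint's range is limited). The gripper opens to 85 mm and grips with 20 to 120 N. Pads are 22 mm wide; open, the fingers measure 114 mm over their backs; the gripper's body (76 mm by 85 mm) begins 54 mm behind the grasp point. The pads swing forward as they close: fully open they stand 13 mm farther back than shut.
Start: joints at [70.852, 20.225, 93.587, -0, 66.188, -0.138], TCP at [0.204, 0.591, 0.239] pointing down, gripper open.
Joint ranges: [-150.9, 150.9], [-52.94, 120.26], [3.33, 152.33], [-74.26, 254.26], [0, 154.13], [-172.89, 172.89]. Speed limits (degrees/s): [127.2, 127.2, 159.86, 180, 180, 180].

## Interface

Orientations are given as [roll, pitch, yaw] about the fixed x, y, z axes, in that order (R = Rz(yaw) Ry(pitch) Rx(roll)).
In Python, from workcell import telemetry, imaging, r gives the robot as it stands.
- The arm moves only by the tool apply_moves, never from a script. Its argument "plan" is a list of rows, each an object with "gripper": the opening, from 0 (shut) to 1 (fully open); "translation": the shift along the tool's x, y, z in normalised numbers (1 is 0.4 m), a list of three; "dr": the turn, a rotation vector about the tool's x, y, z in normalised numbers (1 is 360 degrees), a list of three. In form: [{"gripper": gripper, "translation": [tx, ty, tz], "dr": [rx, ry, rz]}, ...]. A call has 1 to 10 rows; each row is the pose to reach, as a shift and turn from the pose commanded when the call began, along the tool's axes at that moment; what a row does not reach only later rows make up. A row lasts 1/12 s, in which the tool goes at most 41.7 mm and 7.16 degrees, less where a joint would pass 70% of its speed; a pose out of reach is approached as far as the arm can. A shift or turn number past 1, either way, is cut back to 1. A call with a gripper value outside its range is refused whole. The fingers move at their own pace and stop on an object; "squeeze" is the grip in N (left out, the last holds). Time passes only in rows, so rows that repeat a pose let the fingers close. It gives the time, the measured TCP pose, the force, the opening and the grip force at its end, in the units of the state.
- telemetry.sense(): the state, without advancing time (a new reading comes with each control period).
- imaging.capture(name): name is "scene" or "side" or "wrist"; returns a dict with "pixels" (400x640x3 uint8, red, green, blue), "K" (3x3 intrinsics, pixels), "R" (3x3) and "t" (3): a world point X has camera coordinates R X + t. Camera axes: x right, y down, z forward; pixel columns grow to the right and rows downward; lengths in m; the calibration is good to about 2 mm. A picture is of the moment at which its call begins. There is no depth.
- r.sign_off(): hands the job in; it is judged then, once.
The state is a dict: "time_s": time; "qpos": joint angles; "dq": joint speeds; "joint_torque": joint torques, N m; "eef_pos": TCP position; "ee_rot": TCP orientation; "contact_force": force on the tool from outside, world axes, zero at the start; "wrist_torque": the same for the moment, N m; "finger_gap": finger opening in m; "gripper_force": force on a finger pad.
Only numpy, scipy, OpenCV 4.12 (cv2) and the standard library are available. Lean on these libraries where they do the work, as an engineer would, in place of code of your own. Each camera call takes 0.05 s, during which the arm holds its last target. There are 200 camera calls.

## Working session

There is one attempt and no reset: what is moved stays moved. The work goes in short steps, Python scripts to look and compute and a tool call to move; the robot and the scene stay as the last step left them, time stands still between calls to the robot, and variables do not carry over. Pictures are saved under pics/ and viewed, at most 10 in all, crops included, and the job is handed in when it is done.

Besides the shell and the picture viewer there is one more tool, called after "Request:" by a JSON object that holds its "fn" and its "kwargs". apply_moves: Moves the arm, as the interface text tells. Its arguments: {"type":"object","properties":{"plan":{"type":"array","items":{"type":"object","properties":{"gripper":{"type":"number"},"translation":{"type":"array","items":{"type":"number"}},"dr":{"type":"array","items":{"type":"number"}}}}},"squeeze":{"type":"number"}},"required":["plan"]}

```bash
ls; mkdir -p pics
python3 - <<'E'
from workcell import telemetry, imaging, r
import cv2, numpy as np
print(telemetry.sense())
for n in ("scene","side"):
    c=imaging.capture(n); cv2.imwrite(f"pics/{n}0.png",c["pixels"][:,:,::-1]); print(n,c["K"].tolist(),(-c["R"].T@c["t"]).round(3),c["R"].round(3).tolist())
E
```

```text
pics
{'time_s': 0.0, 'qpos': array([ 7.08535264e+01,  2.02649215e+01,  9.36287677e+01, -9.14129722e-04,
        6.61865963e+01, -1.37475705e-01]), 'dq': array([ 0.04762129, -0.03476459,  0.0436792 , -0.00362518,  0.10012497,
        0.02263141]), 'joint_torque': array([-1.92714306e-04, -6.05230808e+01, -3.42068911e+01, -2.42748019e-04,
        9.38367069e-03, -1.91858408e-05]), 'eef_pos': array([0.20342747, 0.59048451, 0.23853742]), 'ee_rot': array([-1.79919713e+02,  6.43148045e-04,  1.60991372e+02]), 'contact_force': array([ 0.35227093, -0.13038637, -0.00831476]), 'wrist_torque': array([0.04372673, 0.03524213, 0.03484585]), 'gripper_force': 0.0, 'finger_gap': 0.08567133405045411}
scene [[482.12370391300516, 0.0, 321.20724837609936], [0.0, 482.12370391300516, 204.90831999970345], [0.0, 0.0, 1.0]] [ 1.773 -0.38   1.016] [[0.274, 0.962, 0.005], [0.533, -0.147, -0.834], [-0.801, 0.231, -0.552]]
side [[500.7729877118707, 0.0, 325.5780660419532], [0.0, 500.7729877118707, 199.06566392672744], [0.0, 0.0, 1.0]] [ 0.061 -0.742  1.116] [[0.876, -0.483, -0.01], [-0.37, -0.658, -0.656], [0.31, 0.578, -0.755]]
```

View pics/scene0.png

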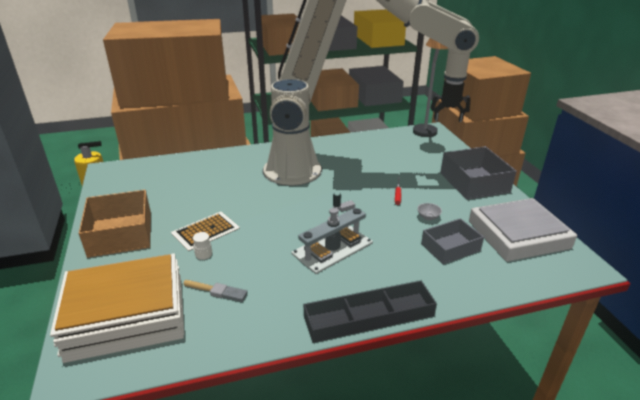

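View pics/side0.png

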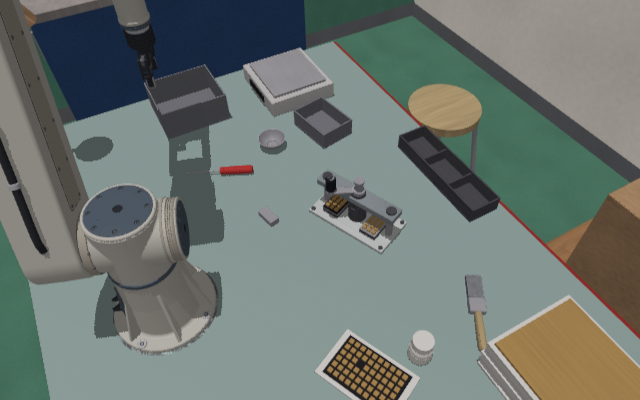

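Both views show the jig. The knob is at about (337,200) in scene and (329,182) in side. The bolt head is at about (333,213) and (359,183). I'll enlarge both.

Run:
```python
import cv2, numpy as np
a=cv2.imread("pics/scene0.png")[180:280,285:385]; b=cv2.imread("pics/side0.png")[160:260,300:420][:, :100]
b=cv2.imread("pics/side0.png")[160:260,308:408]
cv2.imwrite("pics/z.png",np.hstack([cv2.resize(i,(400,400),interpolation=cv2.INTER_CUBIC) for i in (a,b)]))
```

```text
(no output)
```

View pics/z.png

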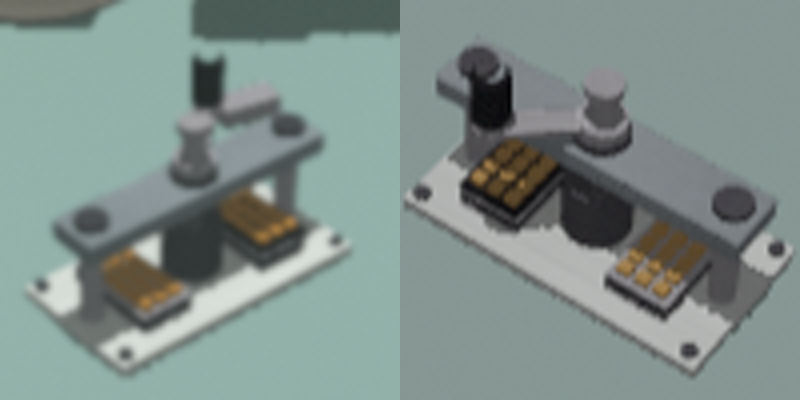

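The crops show the bolt top at scene (334,210) and side (359,180), and the knob centre at about scene (337,200.5) and side (330.7,183.7). The grey bar beside the knob in scene is the gauge block on the table. Next I triangulate.

```bash
cat > h.py <<'E'
from workcell import telemetry, imaging, r
import cv2, numpy as np
def tri(cs,ps):
    P=[c["K"]@np.c_[c["R"],c["t"]] for c in cs]
    X=cv2.triangulatePoints(P[0],P[1],*[np.float64(p).reshape(2,1) for p in ps]).ravel(); return X[:3]/X[3]
def ray(c,p,z):
    d=c["R"].T@np.linalg.solve(c["K"],[p[0],p[1],1.]); o=-c["R"].T@c["t"]; return o+d*(z-o[2])/d[2]
E
python3 - <<'E'
from h import *
s,d=[imaging.capture(n) for n in("scene","side")]
print("bolt",tri([s,d],[(334,209.8),(359,180)]),"knob",tri([s,d],[(337,200.5),(330.7,183.7)]))
for n,c,b,k in(("s",s,(334,209.8),(337,200.5)),("d",d,(359,180),(330.7,183.7))):
    print(n,ray(c,b,.16),ray(c,k,.149))
# caps on bridge (top 105): scene (91,219),(289,124); side cap (334,203)
print("caps",ray(s,(285+91/4,180+219/4),.108),ray(s,(285+289/4,180+124/4),.108),ray(d,(308+334/4,160+203/4),.108),ray(d,(308+78/4,160+60/4),.108))
# base screws: scene (42,286),(125,354),(336,240)
for p in((42,286),(125,354),(336,240)): print(ray(s,(285+p[0]/4,180+p[1]/4),.012))
for p in((22,192),(290,350),(377,248)): print(ray(d,(308+p[0]/4,160+p[1]/4),.012))
E
```

```text
bolt [0.56420333 0.01053456 0.15527328] knob [0.49768139 0.04276675 0.14435144]
s [0.56985766 0.00951959 0.16      ] [0.50472516 0.04024557 0.149     ]
d [0.56157124 0.00560513 0.16      ] [0.4956204  0.03930387 0.149     ]
caps [ 0.60745967 -0.08663196  0.108     ] [0.52436788 0.10610579 0.108     ] [ 0.60538367 -0.08931698  0.108     ] [0.52239804 0.10553952 0.108     ]
[ 0.56171885 -0.1173413   0.012     ]
[ 0.66135901 -0.07405528  0.012     ]
[0.568478   0.13753274 0.012     ]
[0.46758342 0.09115886 0.012     ]
[ 0.55981891 -0.11978215  0.012     ]
[ 0.66062891 -0.07609563  0.012     ]
```

```bash
cat >> h.py <<'E'
AX=np.array([.5645,.009]); C0=-.855; TH0=2.69
def tool(d):
    a=np.radians(160.99); d=np.asarray(d); return np.c_[d@[np.cos(a),np.sin(a),0],d@[np.sin(a),-np.cos(a),0],d@[0,0,-1]].round(4)
def kn(th,z=.142,R=.075): return np.array([AX[0]+R*np.cos(th),AX[1]+R*np.sin(th),z])
E
python3 - <<'E'
from h import *
d=kn(TH0,.239)-[.204,.591,.239]; print(kn(TH0),tool([d]))
E
```

```text
[0.49701851 0.04172993 0.142     ] [[-0.456  -0.4239  0.    ]]
```

Careful with the scale: shifts go in shares of 0.4 m and turns go in shares of 360 degrees. That gives: -0.28 m is -0.7, -0.265 m is -0.6625.

Request:
{"fn": "apply_moves", "kwargs": {"plan": [{"gripper":1,"translation":[-0.075,-0.0675,0],"dr":[0,0,0]},{"gripper":1,"translation":[-0.15,-0.1375,0],"dr":[0,0,0]},{"gripper":1,"translation":[-0.225,-0.2075,0],"dr":[0,0,0]},{"gripper":1,"translation":[-0.3,-0.2775,0],"dr":[0,0,0]},{"gripper":1,"translation":[-0.375,-0.3475,0],"dr":[0,0,0]},{"gripper":1,"translation":[-0.45,-0.4175,0],"dr":[0,0,0]},{"gripper":1,"translation":[-0.525,-0.4875,0],"dr":[0,0,0]},{"gripper":1,"translation":[-0.6,-0.5575,0],"dr":[0,0,0]},{"gripper":1,"translation":[-0.6625,-0.615,0],"dr":[0,0,0]},{"gripper":1,"translation":[-0.7,-0.65,0],"dr":[0,0,0]}]}}

```text
time_s: 1.03
eef_pos: [0.3845, 0.251, 0.2393]
ee_rot: [-180.0, 0.0, 160.9]
contact_force: [1.2, 0.1, -0.1]
finger_gap: 0.0854
gripper_force: 0.0
```

Converted, -0.176 m is -0.44, -0.17 m is -0.425.

Request:
{"fn": "apply_moves", "kwargs": {"plan": [{"gripper":1,"translation":[-0.0625,-0.0575,0],"dr":[0,0,0]},{"gripper":1,"translation":[-0.125,-0.1175,0],"dr":[0,0,0]},{"gripper":1,"translation":[-0.2,-0.1875,0],"dr":[0,0,0]},{"gripper":1,"translation":[-0.275,-0.2575,0],"dr":[0,0,0]},{"gripper":1,"translation":[-0.3375,-0.315,0],"dr":[0,0,0]},{"gripper":1,"translation":[-0.3875,-0.3625,0],"dr":[0,0,0]},{"gripper":1,"translation":[-0.425,-0.395,0],"dr":[0,0,0]},{"gripper":1,"translation":[-0.44,-0.41,0],"dr":[0,0,0]},{"gripper":1,"translation":[-0.44,-0.41,0],"dr":[0,0,0]},{"gripper":1,"translation":[-0.44,-0.41,0],"dr":[0,0,0]}]}}

```text
time_s: 1.87
eef_pos: [0.4962, 0.0418, 0.2391]
ee_rot: [180.0, -0.0, 160.9]
contact_force: [-0.1, -0.0, -1.7]
finger_gap: 0.0852
gripper_force: 0.0
```

Run:
```python
from h import *
s=telemetry.sense(); print(s["eef_pos"],s["ee_rot"],s["time_s"])
c=imaging.capture("wrist"); cv2.imwrite("pics/w1.png",c["pixels"][:,:,::-1])
def pr(X): q=c["K"]@(c["R"]@X+c["t"]); return (q[:2]/q[2]).round(1)
print("knob top",pr(kn(TH0,.173)),"axis .16",pr(np.r_[AX,.16]), "cam",-c["R"].T@c["t"])
```

```text
[0.49617004 0.04177076 0.23906031] [ 1.79995139e+02 -4.89004011e-02  1.60934701e+02] 1.8667
knob top [318.8 224.9] axis .16 [308.2 301.1] cam [0.41916087 0.06827305 0.37348904]
```

View pics/w1.png

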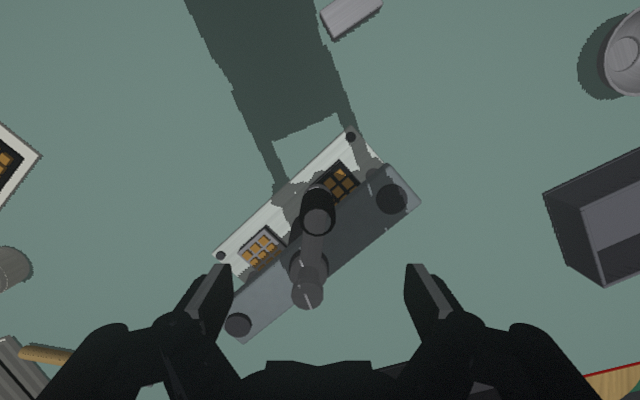

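In the wrist view the knob top is at about (317,221), predicted (319,225). The bolt top is at about (307,293), predicted (308,301). I'll refine the knob and axis from those.

Run:
```python
from h import *
c=imaging.capture("wrist")
g=cv2.cvtColor(c["pixels"],cv2.COLOR_RGB2GRAY)
cv2.imwrite("pics/w1z.png",cv2.resize(c["pixels"][180:320,240:390,::-1],None,fx=4,fy=4,interpolation=cv2.INTER_CUBIC))
k=ray(c,(317,221),.173)
for z in(.157,.16,.163):
    b=ray(c,(307,293),z); print(k,b,np.hypot(*(k-b)[:2]),np.arctan2(*(k-b)[1::-1]))
```

```text
[0.49359276 0.04195844 0.173     ] [0.55848334 0.01043755 0.157     ] 0.07214120543990488 2.6894062513055736
[0.49359276 0.04195844 0.173     ] [0.55654998 0.01124424 0.16      ] 0.07004978546700688 2.687705473886349
[0.49359276 0.04195844 0.173     ] [0.55461661 0.01205093 0.163     ] 0.06795858059462367 2.6859000191573115
```

View pics/w1z.png

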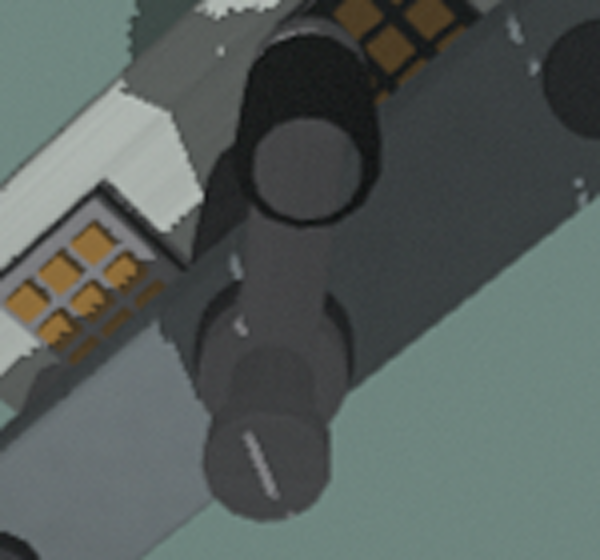

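Converted, 0.097 m is 0.2425, 0.09 m is 0.225.

Request:
{"fn": "apply_moves", "kwargs": {"plan": [{"gripper":1,"translation":[0.0025,0,0.0375],"dr":[0,0,0]},{"gripper":1,"translation":[0.0025,0,0.0875],"dr":[0,0,0]},{"gripper":1,"translation":[0.0025,0,0.1375],"dr":[0,0,0]},{"gripper":1,"translation":[0.0025,0,0.1875],"dr":[0,0,0]},{"gripper":1,"translation":[0.0025,0,0.225],"dr":[0,0,0]},{"gripper":1,"translation":[0.0025,0,0.2425],"dr":[0,0,0]},{"gripper":1,"translation":[0.0025,0,0.2425],"dr":[0,0,0]}]}}

```text
time_s: 2.55
eef_pos: [0.4943, 0.0427, 0.141]
ee_rot: [-179.9, -0.2, 161.1]
contact_force: [-0.5, 0.3, -0.8]
finger_gap: 0.0854
gripper_force: 0.0
```

Request:
{"fn": "apply_moves", "kwargs": {"plan": [{"gripper":0.7,"translation":[0,0,0],"dr":[0,0,0]},{"gripper":0.5,"translation":[0,0,0],"dr":[0,0,0]},{"gripper":0.3,"translation":[0,0,0],"dr":[0,0,0]},{"gripper":0.1,"translation":[0,0,0],"dr":[0,0,0]},{"gripper":0,"translation":[0,0,0],"dr":[0,0,0]},{"gripper":0,"translation":[0,0,0],"dr":[0,0,0]},{"gripper":0,"translation":[0,0,0],"dr":[0,0,0]},{"gripper":0,"translation":[0,0,0],"dr":[0,0,0]}], "squeeze": 40}}

```text
time_s: 3.22
eef_pos: [0.496, 0.0418, 0.143]
ee_rot: [180.0, 0.1, 161.0]
contact_force: [-1.3, 0.3, 6.0]
finger_gap: 0.0267
gripper_force: 38.9
```

Run:
```python
from h import *
s=telemetry.sense(); print(s["eef_pos"],s["ee_rot"],s["time_s"],s["contact_force"],s["finger_gap"],s["gripper_force"])
ims=[imaging.capture(n)["pixels"][:,:,::-1] for n in("wrist","side")]
c=imaging.capture("scene")["pixels"][:,:,::-1]
cv2.imwrite("pics/g1.png",np.hstack([cv2.resize(ims[0],(480,300))]+[cv2.resize(i,(300,300),interpolation=cv2.INTER_CUBIC) for i in(ims[1][160:260,308:408],)]))
```

```text
[0.49604726 0.04184717 0.14304316] [1.79973658e+02 5.10743719e-02 1.60980617e+02] 3.2167 [-1.32838558  0.32870254  5.98863019] 0.026650670477379554 38.92519937362522
```

View pics/g1.png

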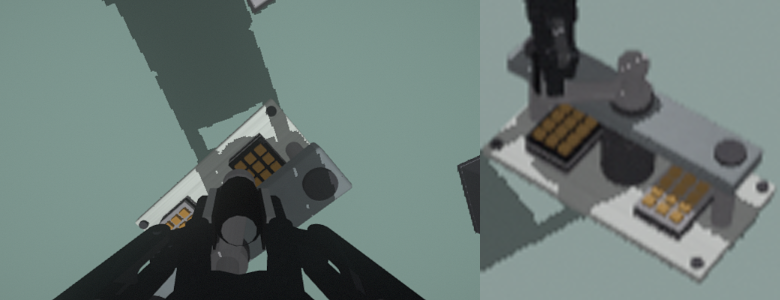

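Gripped: gap 27 mm, 39 N, and the side view shows the fingers on the knob. Next I plan the circle in 0.6 rad legs and set up the bolt tracker.

```bash
cat >> h.py <<'E'
AX=np.array([.563,.0095])
def legs(th,step,n,cur,m=8):
    cur=np.array(cur,float)
    for i in range(n):
        f=np.linspace(0,1,m+1)[1:]; T=np.array([kn(th+step*k) for k in f]); w=tool(T-cur).round(3)
        print(f"th{th:.2f}->{th+step:.2f}",w[:,:2].tolist())
        a=np.radians(160.99); cur=cur+w[-1,0]*np.array([np.cos(a),np.sin(a),0])+w[-1,1]*np.array([np.sin(a),-np.cos(a),0]); th+=step
    print(cur)
def look(tag):
    s=telemetry.sense(); p=s["eef_pos"]; d=p[:2]-AX
    print(tag,"t",s["time_s"],"th",np.arctan2(d[1],d[0]).round(3),"r",np.hypot(*d).round(4),"F",s["contact_force"].round(1),"grip",round(s["gripper_force"],1))
    for n in("side","scene","wrist"):
        c=imaging.capture(n); cv2.imwrite(f"pics/{tag}_{n}.png",c["pixels"][:,:,::-1])
        if n=="wrist": np.savez(f"pics/{tag}.npz",K=c["K"],R=c["R"],t=c["t"])
    for n,(x,y) in(("side",(359,180)),("scene",(334,210))):
        g0,g=[cv2.imread(f"pics/{q}_{n}.png",0) for q in("L0",tag)]
        tp=g0[y-7:y+8,x-8:x+9]; m=cv2.matchTemplate(g[y-14:y+17,x-12:x+13],tp,cv2.TM_CCOEFF_NORMED)
        _,v,_,l=cv2.minMaxLoc(m)
        j=l[1]; sub=0
        if 0<j<m.shape[0]-1: a,b,e=m[j-1:j+2,l[0]]; sub=.5*(a-e)/(a-2*b+e)
        print("  ",n,"dx",l[0]-4,"dy",round(j+sub-7,2),"score",round(v,2))
E
python3 - <<'E'
from h import *
look("L0")
legs(2.689,.6,10,[.496,.042,.142])
E
```

```text
L0 t 3.3667 th 2.691 r 0.0743 F [-0.7 -0.   5.5] grip 38.9
   side dx 0 dy -0.01 score 1.0
   scene dx 0 dy -0.04 score 1.0
th2.69->3.29 [[0.001, -0.006], [0.001, -0.011], [0.001, -0.017], [-0.0, -0.022], [-0.001, -0.028], [-0.003, -0.033], [-0.005, -0.038], [-0.007, -0.044]]
th3.29->3.89 [[-0.003, -0.004], [-0.006, -0.009], [-0.01, -0.014], [-0.014, -0.018], [-0.018, -0.022], [-0.022, -0.025], [-0.027, -0.028], [-0.032, -0.031]]
th3.89->4.49 [[-0.005, -0.002], [-0.01, -0.005], [-0.015, -0.006], [-0.021, -0.008], [-0.026, -0.008], [-0.032, -0.009], [-0.037, -0.009], [-0.043, -0.008]]
th4.49->5.09 [[-0.006, 0.0], [-0.011, 0.002], [-0.016, 0.003], [-0.022, 0.005], [-0.027, 0.008], [-0.032, 0.01], [-0.036, 0.014], [-0.041, 0.017]]
th5.09->5.69 [[-0.004, 0.004], [-0.008, 0.008], [-0.011, 0.012], [-0.014, 0.017], [-0.017, 0.022], [-0.02, 0.027], [-0.022, 0.032], [-0.023, 0.038]]
th5.69->6.29 [[-0.002, 0.005], [-0.002, 0.011], [-0.003, 0.016], [-0.003, 0.022], [-0.002, 0.028], [-0.002, 0.033], [-0.0, 0.039], [0.001, 0.044]]
th6.29->6.89 [[0.002, 0.005], [0.005, 0.01], [0.008, 0.015], [0.011, 0.02], [0.014, 0.024], [0.018, 0.028], [0.022, 0.032], [0.027, 0.036]]
th6.89->7.49 [[0.004, 0.003], [0.009, 0.006], [0.014, 0.008], [0.02, 0.01], [0.025, 0.012], [0.03, 0.013], [0.036, 0.014], [0.042, 0.014]]
th7.49->8.09 [[0.005, 0.0], [0.011, -0.0], [0.016, -0.001], [0.022, -0.003], [0.027, -0.004], [0.032, -0.006], [0.038, -0.009], [0.042, -0.012]]
th8.09->8.69 [[0.005, -0.003], [0.009, -0.006], [0.013, -0.01], [0.017, -0.014], [0.021, -0.019], [0.024, -0.023], [0.027, -0.028], [0.029, -0.033]]
[0.50756771 0.06022603 0.142     ]
```

Converted, -0.044 m is -0.11, -0.038 m is -0.095.

Request:
{"fn": "apply_moves", "kwargs": {"plan": [{"gripper":0,"translation":[0.0025,-0.015,0],"dr":[0,0,0]},{"gripper":0,"translation":[0.0025,-0.0275,0],"dr":[0,0,0]},{"gripper":0,"translation":[0.0025,-0.0425,0],"dr":[0,0,0]},{"gripper":0,"translation":[0,-0.055,0],"dr":[0,0,0]},{"gripper":0,"translation":[-0.0025,-0.07,0],"dr":[0,0,0]},{"gripper":0,"translation":[-0.0075,-0.0825,0],"dr":[0,0,0]},{"gripper":0,"translation":[-0.0125,-0.095,0],"dr":[0,0,0]},{"gripper":0,"translation":[-0.0175,-0.11,0],"dr":[0,0,0]},{"gripper":0,"translation":[-0.0175,-0.11,0],"dr":[0,0,0]}]}}

```text
time_s: 4.27
eef_pos: [0.489, -0.0031, 0.143]
ee_rot: [180.0, 0.1, 161.0]
contact_force: [1.7, 0.6, 6.4]
finger_gap: 0.027
gripper_force: 39.4
```

```bash
python3 -c "
from h import *
look('L1')"
```

```text
L1 t 4.2667 th -2.973 r 0.0751 F [1.7 0.6 6.4] grip 39.4
   side dx 0 dy 0.4 score 0.87
   scene dx 3 dy -7 score 0.31
```

Request:
{"fn": "apply_moves", "kwargs": {"plan": [{"gripper":0,"translation":[-0.0075,-0.01,0],"dr":[0,0,0]},{"gripper":0,"translation":[-0.015,-0.0225,0],"dr":[0,0,0]},{"gripper":0,"translation":[-0.025,-0.035,0],"dr":[0,0,0]},{"gripper":0,"translation":[-0.035,-0.045,0],"dr":[0,0,0]},{"gripper":0,"translation":[-0.045,-0.055,0],"dr":[0,0,0]},{"gripper":0,"translation":[-0.055,-0.0625,0],"dr":[0,0,0]},{"gripper":0,"translation":[-0.0675,-0.07,0],"dr":[0,0,0]},{"gripper":0,"translation":[-0.08,-0.0775,0],"dr":[0,0,0]},{"gripper":0,"translation":[-0.08,-0.0775,0],"dr":[0,0,0]}]}}

```text
time_s: 5.17
eef_pos: [0.5085, -0.043, 0.143]
ee_rot: [-180.0, 0.0, 161.0]
contact_force: [-1.7, -2.8, 11.2]
finger_gap: 0.0268
gripper_force: 40.0
```

Run:
```python
from h import *
look('L2')
R=[]
for t in("L0","L1","L2"):
    R.append(np.hstack([cv2.resize(cv2.imread(f"pics/{t}_wrist.png"),(320,200)),cv2.resize(cv2.imread(f"pics/{t}_side.png")[155:215,320:400],(240,200),interpolation=cv2.INTER_CUBIC),cv2.resize(cv2.imread(f"pics/{t}_scene.png")[180:240,295:375],(240,200),interpolation=cv2.INTER_CUBIC)]))
cv2.imwrite("pics/m1.png",np.vstack(R))
```

```text
L2 t 5.1667 th -2.375 r 0.0757 F [-1.7 -2.8 11.2] grip 40.0
   side dx 3 dy -7 score 0.37
   scene dx -2 dy -1.41 score 0.36
```

View pics/m1.png

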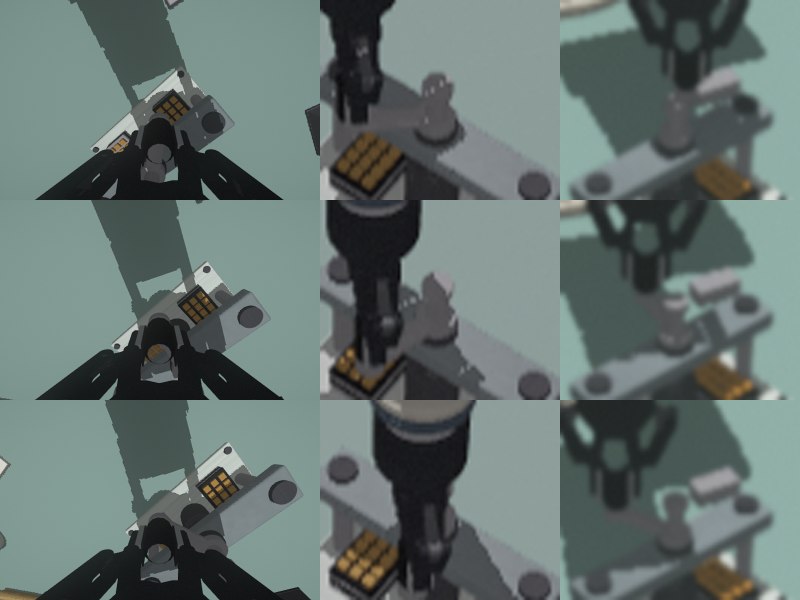

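In scene the bolt head is still high at L2, at about (334,211). Side is occluded at L2. I'll continue two legs.

Converted, -0.043 m is -0.1075, -0.037 m is -0.0925.

Request:
{"fn": "apply_moves", "kwargs": {"plan": [{"gripper":0,"translation":[-0.0125,-0.005,0],"dr":[0,0,0]},{"gripper":0,"translation":[-0.025,-0.0125,0],"dr":[0,0,0]},{"gripper":0,"translation":[-0.0375,-0.015,0],"dr":[0,0,0]},{"gripper":0,"translation":[-0.0525,-0.02,0],"dr":[0,0,0]},{"gripper":0,"translation":[-0.065,-0.02,0],"dr":[0,0,0]},{"gripper":0,"translation":[-0.08,-0.0225,0],"dr":[0,0,0]},{"gripper":0,"translation":[-0.0925,-0.0225,0],"dr":[0,0,0]},{"gripper":0,"translation":[-0.1075,-0.02,0],"dr":[0,0,0]},{"gripper":0,"translation":[-0.1075,-0.02,0],"dr":[0,0,0]}]}}

```text
time_s: 6.07
eef_pos: [0.547, -0.0648, 0.143]
ee_rot: [-179.9, 0.1, 161.0]
contact_force: [-0.6, -6.2, 9.4]
finger_gap: 0.0269
gripper_force: 39.9
```

```bash
python3 -c "
from h import *
look('L3')"
```

```text
L3 t 6.0667 th -1.782 r 0.076 F [-0.6 -6.2  9.4] grip 39.9
   side dx -4 dy 9 score 0.01
   scene dx 3 dy -0.09 score 0.34
```

Converted, -0.041 m is -0.1025, 0.01 m is 0.025.

Request:
{"fn": "apply_moves", "kwargs": {"plan": [{"gripper":0,"translation":[-0.015,0,0],"dr":[0,0,0]},{"gripper":0,"translation":[-0.0275,0.005,0],"dr":[0,0,0]},{"gripper":0,"translation":[-0.04,0.0075,0],"dr":[0,0,0]},{"gripper":0,"translation":[-0.055,0.0125,0],"dr":[0,0,0]},{"gripper":0,"translation":[-0.0675,0.02,0],"dr":[0,0,0]},{"gripper":0,"translation":[-0.08,0.025,0],"dr":[0,0,0]},{"gripper":0,"translation":[-0.09,0.035,0],"dr":[0,0,0]},{"gripper":0,"translation":[-0.1025,0.0425,0],"dr":[0,0,0]},{"gripper":0,"translation":[-0.1025,0.0425,0],"dr":[0,0,0]}]}}

```text
time_s: 6.97
eef_pos: [0.5917, -0.0611, 0.143]
ee_rot: [180.0, 0.1, 161.0]
contact_force: [0.2, -1.6, 7.6]
finger_gap: 0.027
gripper_force: 39.7
```

```bash
cat >> h.py <<'E'
def trk(tags,refs):
    G=lambda f:(lambda g:cv2.magnitude(cv2.Sobel(g,5,1,0),cv2.Sobel(g,5,0,1)))(cv2.imread(f,0).astype(np.float32))
    for n,(x,y) in(("side",(359,180)),("scene",(334,210))):
        for q in refs[n]:
            tp=G(f"pics/{q}_{n}.png")[y-6:y+7,x-7:x+8]
            for t in tags:
                m=cv2.matchTemplate(G(f"pics/{t}_{n}.png")[y-14:y+17,x-9:x+10],tp,cv2.TM_CCOEFF_NORMED); _,v,_,l=cv2.minMaxLoc(m)
                print(n,"ref",q,t,"dx",l[0]-2,"dy",l[1]-8,"sc",round(v,2))
E
python3 -c "
from h import *
look('L4')
trk(['L0','L1','L2','L3','L4'],dict(side=['L0','L1'],scene=['L1','L2']))"
```

```text
L4 t 6.9667 th -1.185 r 0.0762 F [ 0.2 -1.6  7.6] grip 39.7
   side dx 0 dy -0.51 score 0.79
   scene dx -4 dy -4.01 score 0.38
side ref L0 L0 dx 0 dy 0 sc 1.0
side ref L0 L1 dx 0 dy 0 sc 0.58
side ref L0 L2 dx 0 dy -2 sc 0.3
side ref L0 L3 dx 0 dy 8 sc 0.42
side ref L0 L4 dx 0 dy 0 sc 0.65
side ref L1 L0 dx 1 dy -2 sc 0.66
side ref L1 L1 dx 0 dy 0 sc 1.0
side ref L1 L2 dx 0 dy -2 sc 0.2
side ref L1 L3 dx 1 dy 2 sc 0.43
side ref L1 L4 dx 0 dy 0 sc 0.43
scene ref L1 L0 dx 2 dy -3 sc 0.39
scene ref L1 L1 dx 0 dy 0 sc 1.0
scene ref L1 L2 dx -2 dy 6 sc 0.33
scene ref L1 L3 dx -2 dy 10 sc 0.37
scene ref L1 L4 dx 2 dy -2 sc 0.12
scene ref L2 L0 dx 2 dy 2 sc 0.18
scene ref L2 L1 dx 0 dy 4 sc 0.26
scene ref L2 L2 dx 0 dy 0 sc 1.0
scene ref L2 L3 dx 0 dy 1 sc 0.44
scene ref L2 L4 dx 0 dy 3 sc 0.42
```

Side at L4 (dy -0.5, score 0.79) says no drop yet. Side stays clear for the next legs.

Converted, 0.038 m is 0.095, 0.032 m is 0.08.

Request:
{"fn": "apply_moves", "kwargs": {"plan": [{"gripper":0,"translation":[-0.01,0.01,0],"dr":[0,0,0]},{"gripper":0,"translation":[-0.02,0.02,0],"dr":[0,0,0]},{"gripper":0,"translation":[-0.0275,0.03,0],"dr":[0,0,0]},{"gripper":0,"translation":[-0.035,0.0425,0],"dr":[0,0,0]},{"gripper":0,"translation":[-0.0425,0.055,0],"dr":[0,0,0]},{"gripper":0,"translation":[-0.05,0.0675,0],"dr":[0,0,0]},{"gripper":0,"translation":[-0.055,0.08,0],"dr":[0,0,0]},{"gripper":0,"translation":[-0.0575,0.095,0],"dr":[0,0,0]},{"gripper":0,"translation":[-0.0575,0.095,0],"dr":[0,0,0]}]}}

```text
time_s: 7.87
eef_pos: [0.6261, -0.0324, 0.1431]
ee_rot: [180.0, 0.2, 161.0]
contact_force: [3.6, -1.1, 5.6]
finger_gap: 0.0268
gripper_force: 39.6
```

```bash
python3 -c "
from h import *
look('L5')"
```

```text
L5 t 7.8667 th -0.585 r 0.0757 F [ 3.6 -1.1  5.6] grip 39.6
   side dx 0 dy 1.38 score 0.83
   scene dx 3 dy 9 score 0.52
```

Converted, 0.044 m is 0.11, 0.039 m is 0.0975.

Request:
{"fn": "apply_moves", "kwargs": {"plan": [{"gripper":0,"translation":[-0.005,0.0125,0],"dr":[0,0,0]},{"gripper":0,"translation":[-0.005,0.0275,0],"dr":[0,0,0]},{"gripper":0,"translation":[-0.0075,0.04,0],"dr":[0,0,0]},{"gripper":0,"translation":[-0.0075,0.055,0],"dr":[0,0,0]},{"gripper":0,"translation":[-0.005,0.07,0],"dr":[0,0,0]},{"gripper":0,"translation":[-0.005,0.0825,0],"dr":[0,0,0]},{"gripper":0,"translation":[0,0.0975,0],"dr":[0,0,0]},{"gripper":0,"translation":[0.0025,0.11,0],"dr":[0,0,0]},{"gripper":0,"translation":[0.0025,0.11,0],"dr":[0,0,0]}]}}

```text
time_s: 8.77
eef_pos: [0.6382, 0.0101, 0.143]
ee_rot: [180.0, 0.0, 161.0]
contact_force: [0.5, 1.0, 7.5]
finger_gap: 0.0267
gripper_force: 39.9
```

Run:
```python
from h import *
look('L6')
trk(['L4','L5','L6'],dict(side=['L0','L4'],scene=['L2']))
```

```text
L6 t 8.7667 th 0.008 r 0.0752 F [0.5 1.  7.5] grip 39.9
   side dx 0 dy -0.81 score 0.93
   scene dx -1 dy 0.18 score 0.33
side ref L0 L4 dx 0 dy 0 sc 0.65
side ref L0 L5 dx 0 dy 1 sc 0.47
side ref L0 L6 dx 0 dy -1 sc 0.79
side ref L4 L4 dx 0 dy 0 sc 1.0
side ref L4 L5 dx 0 dy 0 sc 0.39
side ref L4 L6 dx 0 dy -2 sc 0.58
scene ref L2 L4 dx 0 dy 3 sc 0.42
scene ref L2 L5 dx -2 dy -3 sc 0.21
scene ref L2 L6 dx 1 dy 1 sc 0.18
```

Run:
```python
import cv2,numpy as np
f=lambda t,n,x,y:cv2.resize(cv2.imread(f"pics/{t}_{n}.png")[y-25:y+25,x-25:x+25],(200,200),interpolation=cv2.INTER_CUBIC)
T=["L2","L4","L5","L6"]
cv2.imwrite("pics/m2.png",np.vstack([np.hstack([f(t,"side",359,185) for t in ["L0","L4","L5","L6"]]),np.hstack([f(t,"scene",334,212) for t in ["L2","L3","L4","L5"]]),np.hstack([cv2.resize(cv2.imread(f"pics/{t}_wrist.png"),(200,200)) for t in ["L3","L4","L5","L6"]])]))
```

```text
(no output)
```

View pics/m2.png

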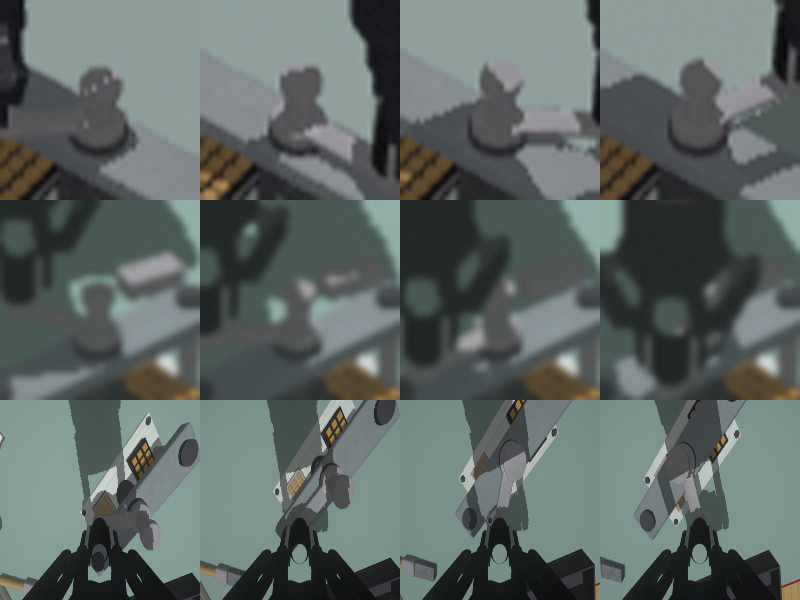

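In side the head top rises steadily, from row 16.3 to 14.5 of the crop for L0 to L6, so there's no drop yet. I'll switch to a silhouette metric: grey head against green table.

```bash
cat >> h.py <<'E'
def top(tags,n="side",xc=359,y0=165,y1=200):
    for t in tags:
        im=cv2.imread(f"pics/{t}_{n}.png").astype(float); s=(im[:,:,1]-im[:,:,2])/im.sum(2)
        p=s[y0:y1,xc-2:xc+3].mean(1); w=s[y0:y1,xc-12:xc+13]
        b=p[:4].mean(); h=b/2; i=np.argmax(p<h); print(n,t,"bg",round(b,3),"top row",round(y0+i-1+(p[i-1]-h)/(p[i-1]-p[i]),2))
E
python3 -c "
from h import *
top(['L0','L1','L2','L3','L4','L5','L6'])"
```

```text
side L0 bg 0.038 top row 176.66
side L1 bg 0.038 top row 176.04
side L2 bg 0.005 top row 165.35
side L3 bg 0.014 top row 175.4
side L4 bg 0.037 top row 175.07
side L5 bg 0.037 top row 174.8
side L6 bg 0.038 top row 174.61
```

Converted, 0.036 m is 0.09, 0.014 m is 0.035.

Request:
{"fn": "apply_moves", "kwargs": {"plan": [{"gripper":0,"translation":[0.005,0.0125,0],"dr":[0,0,0]},{"gripper":0,"translation":[0.0125,0.025,0],"dr":[0,0,0]},{"gripper":0,"translation":[0.02,0.0375,0],"dr":[0,0,0]},{"gripper":0,"translation":[0.0275,0.05,0],"dr":[0,0,0]},{"gripper":0,"translation":[0.035,0.06,0],"dr":[0,0,0]},{"gripper":0,"translation":[0.045,0.07,0],"dr":[0,0,0]},{"gripper":0,"translation":[0.055,0.08,0],"dr":[0,0,0]},{"gripper":0,"translation":[0.0675,0.09,0],"dr":[0,0,0]},{"gripper":0,"translation":[0.0675,0.09,0],"dr":[0,0,0]}]}}

```text
time_s: 9.67
eef_pos: [0.6236, 0.0528, 0.143]
ee_rot: [-180.0, -0.0, 161.0]
contact_force: [-1.3, 1.3, 10.0]
finger_gap: 0.0268
gripper_force: 40.1
```

```bash
python3 -c "
from h import *
look('L7');top(['L6','L7'])"
```

```text
L7 t 9.6667 th 0.621 r 0.0744 F [-1.3  1.3 10. ] grip 40.1
   side dx -1 dy 1.65 score 0.65
   scene dx 0 dy -2.69 score 0.32
side L6 bg 0.038 top row 174.61
side L7 bg 0.038 top row 174.5
```

Converted, 0.042 m is 0.105, 0.036 m is 0.09.

Request:
{"fn": "apply_moves", "kwargs": {"plan": [{"gripper":0,"translation":[0.01,0.0075,0],"dr":[0,0,0]},{"gripper":0,"translation":[0.0225,0.015,0],"dr":[0,0,0]},{"gripper":0,"translation":[0.035,0.02,0],"dr":[0,0,0]},{"gripper":0,"translation":[0.05,0.025,0],"dr":[0,0,0]},{"gripper":0,"translation":[0.0625,0.03,0],"dr":[0,0,0]},{"gripper":0,"translation":[0.075,0.0325,0],"dr":[0,0,0]},{"gripper":0,"translation":[0.09,0.035,0],"dr":[0,0,0]},{"gripper":0,"translation":[0.105,0.035,0],"dr":[0,0,0]},{"gripper":0,"translation":[0.105,0.035,0],"dr":[0,0,0]}]}}

```text
time_s: 10.57
eef_pos: [0.5882, 0.0791, 0.143]
ee_rot: [-180.0, 0.0, 161.0]
contact_force: [-2.1, -1.2, 7.6]
finger_gap: 0.0269
gripper_force: 40.0
```

```bash
python3 -c "
from h import *
look('L8');top(['L7','L8'])"
```

```text
L8 t 10.5667 th 1.223 r 0.074 F [-2.1 -1.2  7.6] grip 40.0
   side dx -3 dy 7.7 score 0.5
   scene dx 3 dy 4.11 score 0.3
side L7 bg 0.038 top row 174.5
side L8 bg 0.022 top row 176.71
```

Run:
```python
import cv2,numpy as np
f=lambda t,n,x,y:cv2.resize(cv2.imread(f"pics/{t}_{n}.png")[y-25:y+25,x-25:x+25],(260,260),interpolation=cv2.INTER_CUBIC)
cv2.imwrite("pics/m3.png",np.vstack([np.hstack([f(t,"side",359,185) for t in ["L6","L7","L8"]]),np.hstack([f(t,"scene",334,212) for t in ["L6","L7","L8"]])]))
```

```text
(no output)
```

View pics/m3.png

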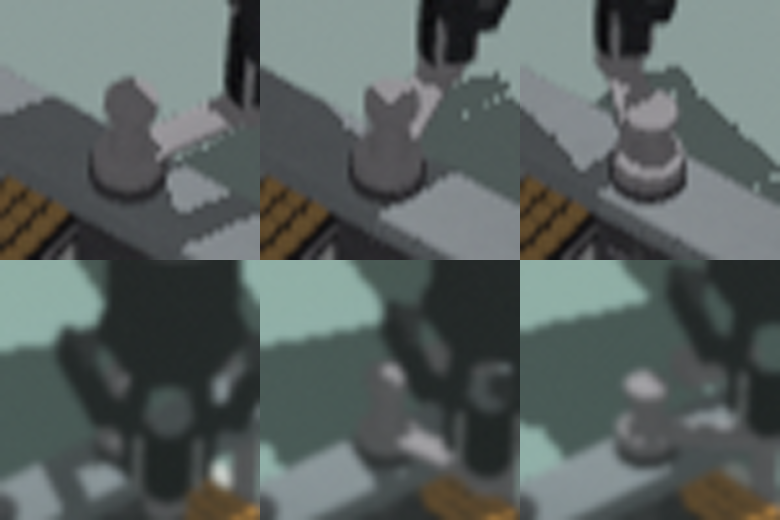

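Between L7 and L8 the head dropped: the neck is now short in both views, and the head top is about 2.5 px lower in side. So the drop came at 4.2–4.8 rad. Now I plan the forward turn of about 6.56 rad.

Run:
```python
from h import *
import io,contextlib
a=np.radians(160.99)
w=np.array([[-.007,-.044],[-.032,-.031],[-.043,-.008],[-.041,.017],[-.023,.038],[.001,.044],[.027,.036],[.042,.014]]).sum(0)
cur=np.array([.496,.042,.142])+w[0]*np.array([np.cos(a),np.sin(a),0])+w[1]*np.array([np.sin(a),-np.cos(a),0])
print(cur,kn(7.489))
legs(7.489,-.82,8,cur,9)
```

```text
[0.58935348 0.07964475 0.142     ] [0.58976991 0.07955977 0.142     ]
th7.49->6.67 [[-0.007, -0.0], [-0.014, -0.002], [-0.021, -0.003], [-0.027, -0.006], [-0.033, -0.009], [-0.039, -0.012], [-0.045, -0.016], [-0.05, -0.021], [-0.054, -0.026]]
th6.67->5.85 [[-0.005, -0.005], [-0.008, -0.011], [-0.012, -0.017], [-0.014, -0.023], [-0.016, -0.03], [-0.018, -0.036], [-0.019, -0.043], [-0.019, -0.05], [-0.018, -0.057]]
th5.85->5.03 [[0.0, -0.006], [0.002, -0.013], [0.004, -0.019], [0.007, -0.026], [0.01, -0.032], [0.014, -0.037], [0.019, -0.042], [0.024, -0.047], [0.029, -0.052]]
th5.03->4.21 [[0.005, -0.004], [0.011, -0.007], [0.018, -0.01], [0.024, -0.012], [0.031, -0.014], [0.038, -0.014], [0.044, -0.015], [0.051, -0.015], [0.058, -0.014]]
th4.21->3.39 [[0.006, 0.002], [0.013, 0.004], [0.019, 0.006], [0.025, 0.01], [0.031, 0.013], [0.036, 0.018], [0.041, 0.022], [0.046, 0.028], [0.05, 0.033]]
th3.39->2.57 [[0.003, 0.006], [0.006, 0.012], [0.009, 0.018], [0.01, 0.025], [0.012, 0.032], [0.012, 0.039], [0.012, 0.046], [0.011, 0.052], [0.01, 0.059]]
th2.57->1.75 [[-0.002, 0.006], [-0.004, 0.013], [-0.008, 0.019], [-0.011, 0.025], [-0.015, 0.03], [-0.02, 0.035], [-0.025, 0.04], [-0.03, 0.044], [-0.036, 0.048]]
th1.75->0.93 [[-0.006, 0.003], [-0.013, 0.005], [-0.019, 0.007], [-0.026, 0.008], [-0.033, 0.009], [-0.04, 0.009], [-0.046, 0.008], [-0.053, 0.007], [-0.06, 0.006]]
[0.60823098 0.06996797 0.142     ]
```

Converted, -0.054 m is -0.135, -0.05 m is -0.125.

Request:
{"fn": "apply_moves", "kwargs": {"plan": [{"gripper":0,"translation":[-0.0175,0,0],"dr":[0,0,0]},{"gripper":0,"translation":[-0.035,-0.005,0],"dr":[0,0,0]},{"gripper":0,"translation":[-0.0525,-0.0075,0],"dr":[0,0,0]},{"gripper":0,"translation":[-0.0675,-0.015,0],"dr":[0,0,0]},{"gripper":0,"translation":[-0.0825,-0.0225,0],"dr":[0,0,0]},{"gripper":0,"translation":[-0.0975,-0.03,0],"dr":[0,0,0]},{"gripper":0,"translation":[-0.1125,-0.04,0],"dr":[0,0,0]},{"gripper":0,"translation":[-0.125,-0.0525,0],"dr":[0,0,0]},{"gripper":0,"translation":[-0.135,-0.065,0],"dr":[0,0,0]},{"gripper":0,"translation":[-0.135,-0.065,0],"dr":[0,0,0]}]}}

```text
time_s: 11.55
eef_pos: [0.6327, 0.0361, 0.1431]
ee_rot: [180.0, 0.1, 160.9]
contact_force: [2.8, -0.5, 6.3]
finger_gap: 0.0267
gripper_force: 39.7
```

```bash
python3 -c "
from h import *
look('F1');top(['L7','F1'])"
```

```text
F1 t 11.55 th 0.365 r 0.0746 F [ 2.8 -0.5  6.3] grip 39.7
   side dx -1 dy 1.76 score 0.83
   scene dx 3 dy 9 score 0.31
side L7 bg 0.038 top row 174.5
side F1 bg 0.037 top row 177.35
```

Converted, -0.057 m is -0.1425, -0.05 m is -0.125.

Request:
{"fn": "apply_moves", "kwargs": {"plan": [{"gripper":0,"translation":[-0.0125,-0.0125,0],"dr":[0,0,0]},{"gripper":0,"translation":[-0.02,-0.0275,0],"dr":[0,0,0]},{"gripper":0,"translation":[-0.03,-0.0425,0],"dr":[0,0,0]},{"gripper":0,"translation":[-0.035,-0.0575,0],"dr":[0,0,0]},{"gripper":0,"translation":[-0.04,-0.075,0],"dr":[0,0,0]},{"gripper":0,"translation":[-0.045,-0.09,0],"dr":[0,0,0]},{"gripper":0,"translation":[-0.0475,-0.1075,0],"dr":[0,0,0]},{"gripper":0,"translation":[-0.0475,-0.125,0],"dr":[0,0,0]},{"gripper":0,"translation":[-0.045,-0.1425,0],"dr":[0,0,0]},{"gripper":0,"translation":[-0.045,-0.1425,0],"dr":[0,0,0]}]}}

```text
time_s: 12.53
eef_pos: [0.6307, -0.0241, 0.1431]
ee_rot: [-180.0, 0.2, 161.0]
contact_force: [3.5, -2.6, 4.8]
finger_gap: 0.0271
gripper_force: 39.7
```

```bash
python3 -c "
from h import *
look('F2');top(['F2'])"
```

```text
F2 t 12.5333 th -0.461 r 0.0756 F [ 3.5 -2.6  4.8] grip 39.7
   side dx -1 dy 2.76 score 0.84
   scene dx -1 dy 2.45 score 0.35
side F2 bg 0.037 top row 177.71
```

The drop is confirmed: +2.9 px at F1. Continuing forward.

Converted, -0.052 m is -0.13, -0.037 m is -0.0925.

Request:
{"fn": "apply_moves", "kwargs": {"plan": [{"gripper":0,"translation":[0,-0.015,0],"dr":[0,0,0]},{"gripper":0,"translation":[0.005,-0.0325,0],"dr":[0,0,0]},{"gripper":0,"translation":[0.01,-0.0475,0],"dr":[0,0,0]},{"gripper":0,"translation":[0.0175,-0.065,0],"dr":[0,0,0]},{"gripper":0,"translation":[0.025,-0.08,0],"dr":[0,0,0]},{"gripper":0,"translation":[0.035,-0.0925,0],"dr":[0,0,0]},{"gripper":0,"translation":[0.0475,-0.105,0],"dr":[0,0,0]},{"gripper":0,"translation":[0.06,-0.1175,0],"dr":[0,0,0]},{"gripper":0,"translation":[0.0725,-0.13,0],"dr":[0,0,0]},{"gripper":0,"translation":[0.0725,-0.13,0],"dr":[0,0,0]}]}}

```text
time_s: 13.52
eef_pos: [0.585, -0.0634, 0.143]
ee_rot: [-180.0, 0.0, 161.0]
contact_force: [-0.6, -1.5, 6.6]
finger_gap: 0.0268
gripper_force: 39.9
```

Converted, 0.058 m is 0.145, 0.051 m is 0.1275.

Request:
{"fn": "apply_moves", "kwargs": {"plan": [{"gripper":0,"translation":[0.0125,-0.01,0],"dr":[0,0,0]},{"gripper":0,"translation":[0.0275,-0.0175,0],"dr":[0,0,0]},{"gripper":0,"translation":[0.045,-0.025,0],"dr":[0,0,0]},{"gripper":0,"translation":[0.06,-0.03,0],"dr":[0,0,0]},{"gripper":0,"translation":[0.0775,-0.035,0],"dr":[0,0,0]},{"gripper":0,"translation":[0.095,-0.035,0],"dr":[0,0,0]},{"gripper":0,"translation":[0.11,-0.0375,0],"dr":[0,0,0]},{"gripper":0,"translation":[0.1275,-0.0375,0],"dr":[0,0,0]},{"gripper":0,"translation":[0.145,-0.035,0],"dr":[0,0,0]},{"gripper":0,"translation":[0.145,-0.035,0],"dr":[0,0,0]}]}}

```text
time_s: 14.35
eef_pos: [0.5254, -0.0565, 0.143]
ee_rot: [180.0, 0.0, 161.0]
contact_force: [-1.5, -0.4, 8.5]
finger_gap: 0.0268
gripper_force: 40.1
```

Converted, 0.05 m is 0.125, 0.046 m is 0.115.

Request:
{"fn": "apply_moves", "kwargs": {"plan": [{"gripper":0,"translation":[0.015,0.005,0],"dr":[0,0,0]},{"gripper":0,"translation":[0.0325,0.01,0],"dr":[0,0,0]},{"gripper":0,"translation":[0.0475,0.015,0],"dr":[0,0,0]},{"gripper":0,"translation":[0.0625,0.025,0],"dr":[0,0,0]},{"gripper":0,"translation":[0.0775,0.0325,0],"dr":[0,0,0]},{"gripper":0,"translation":[0.09,0.045,0],"dr":[0,0,0]},{"gripper":0,"translation":[0.1025,0.055,0],"dr":[0,0,0]},{"gripper":0,"translation":[0.115,0.07,0],"dr":[0,0,0]},{"gripper":0,"translation":[0.125,0.0825,0],"dr":[0,0,0]},{"gripper":0,"translation":[0.125,0.0825,0],"dr":[0,0,0]}]}}

```text
time_s: 15.18
eef_pos: [0.49, -0.0085, 0.143]
ee_rot: [180.0, 0.1, 161.0]
contact_force: [0.1, 1.3, 8.7]
finger_gap: 0.0271
gripper_force: 40.2
```

Converted, 0.059 m is 0.1475, 0.052 m is 0.13.

Request:
{"fn": "apply_moves", "kwargs": {"plan": [{"gripper":0,"translation":[0.0075,0.015,0],"dr":[0,0,0]},{"gripper":0,"translation":[0.015,0.03,0],"dr":[0,0,0]},{"gripper":0,"translation":[0.0225,0.045,0],"dr":[0,0,0]},{"gripper":0,"translation":[0.025,0.0625,0],"dr":[0,0,0]},{"gripper":0,"translation":[0.03,0.08,0],"dr":[0,0,0]},{"gripper":0,"translation":[0.03,0.0975,0],"dr":[0,0,0]},{"gripper":0,"translation":[0.03,0.115,0],"dr":[0,0,0]},{"gripper":0,"translation":[0.0275,0.13,0],"dr":[0,0,0]},{"gripper":0,"translation":[0.025,0.1475,0],"dr":[0,0,0]},{"gripper":0,"translation":[0.025,0.1475,0],"dr":[0,0,0]}]}}

```text
time_s: 16.02
eef_pos: [0.5009, 0.0503, 0.143]
ee_rot: [180.0, 0.1, 161.0]
contact_force: [1.8, -0.5, 9.2]
finger_gap: 0.0268
gripper_force: 40.0
```

```bash
python3 -c "
from h import *
look('F6');top(['L0','F2','F6'])"
```

```text
F6 t 16.0167 th 2.56 r 0.0743 F [ 1.8 -0.5  9.2] grip 40.0
   side dx 1 dy 2.02 score 0.86
   scene dx 3 dy -0.36 score 0.9
side L0 bg 0.038 top row 176.66
side F2 bg 0.037 top row 177.71
side F6 bg 0.038 top row 179.65
```

F6 is back near the start angle and reads 3.0 px lower, which is 12 mm as expected. Two more legs.

Converted, 0.048 m is 0.12, 0.044 m is 0.11.

Request:
{"fn": "apply_moves", "kwargs": {"plan": [{"gripper":0,"translation":[-0.005,0.015,0],"dr":[0,0,0]},{"gripper":0,"translation":[-0.01,0.0325,0],"dr":[0,0,0]},{"gripper":0,"translation":[-0.02,0.0475,0],"dr":[0,0,0]},{"gripper":0,"translation":[-0.0275,0.0625,0],"dr":[0,0,0]},{"gripper":0,"translation":[-0.0375,0.075,0],"dr":[0,0,0]},{"gripper":0,"translation":[-0.05,0.0875,0],"dr":[0,0,0]},{"gripper":0,"translation":[-0.0625,0.1,0],"dr":[0,0,0]},{"gripper":0,"translation":[-0.075,0.11,0],"dr":[0,0,0]},{"gripper":0,"translation":[-0.09,0.12,0],"dr":[0,0,0]},{"gripper":0,"translation":[-0.09,0.12,0],"dr":[0,0,0]}]}}

```text
time_s: 17.0
eef_pos: [0.5508, 0.0825, 0.143]
ee_rot: [-179.9, 0.1, 161.0]
contact_force: [0.9, -6.3, 10.0]
finger_gap: 0.0267
gripper_force: 40.3
```

Converted, -0.06 m is -0.15, -0.053 m is -0.1325.

Request:
{"fn": "apply_moves", "kwargs": {"plan": [{"gripper":0,"translation":[-0.015,0.0075,0],"dr":[0,0,0]},{"gripper":0,"translation":[-0.0325,0.0125,0],"dr":[0,0,0]},{"gripper":0,"translation":[-0.0475,0.0175,0],"dr":[0,0,0]},{"gripper":0,"translation":[-0.065,0.02,0],"dr":[0,0,0]},{"gripper":0,"translation":[-0.0825,0.0225,0],"dr":[0,0,0]},{"gripper":0,"translation":[-0.1,0.0225,0],"dr":[0,0,0]},{"gripper":0,"translation":[-0.115,0.02,0],"dr":[0,0,0]},{"gripper":0,"translation":[-0.1325,0.0175,0],"dr":[0,0,0]},{"gripper":0,"translation":[-0.15,0.015,0],"dr":[0,0,0]},{"gripper":0,"translation":[-0.15,0.015,0],"dr":[0,0,0]}]}}

```text
time_s: 17.83
eef_pos: [0.6084, 0.0683, 0.143]
ee_rot: [-179.9, 0.0, 161.0]
contact_force: [-1.2, -3.7, 11.5]
finger_gap: 0.0268
gripper_force: 40.5
```

Request:
{"fn": "apply_moves", "kwargs": {"plan": [{"gripper":0,"translation":[0,0,0],"dr":[0,0,0]},{"gripper":0,"translation":[0,0,0],"dr":[0,0,0]},{"gripper":0,"translation":[0,0,0],"dr":[0,0,0]},{"gripper":0,"translation":[0,0,0],"dr":[0,0,0]},{"gripper":0,"translation":[0,0,0],"dr":[0,0,0]}]}}

```text
time_s: 18.25
eef_pos: [0.6078, 0.0687, 0.143]
ee_rot: [-179.9, 0.0, 161.0]
contact_force: [-1.0, -3.2, 10.4]
finger_gap: 0.0269
gripper_force: 40.4
```

Run:
```python
from h import *
look('F8');top(['L0','L7','F1','F6','F8'])
f=lambda t,n,x,y:cv2.resize(cv2.imread(f"pics/{t}_{n}.png")[y-30:y+30,x-40:x+40],(400,300),interpolation=cv2.INTER_CUBIC)
cv2.imwrite("pics/m4.png",np.vstack([np.hstack([f("L0","side",359,185),f("F8","side",359,185)]),np.hstack([f("L0","scene",334,212),f("F8","scene",334,212)])]))
```

```text
F8 t 18.25 th 0.924 r 0.0743 F [-1.  -3.2 10.4] grip 40.4
   side dx -4 dy 3.14 score 0.54
   scene dx 0 dy 7.17 score 0.32
side L0 bg 0.038 top row 176.66
side L7 bg 0.038 top row 174.5
side F1 bg 0.037 top row 177.35
side F6 bg 0.038 top row 179.65
side F8 bg 0.006 top row 166.52
```

View pics/m4.png

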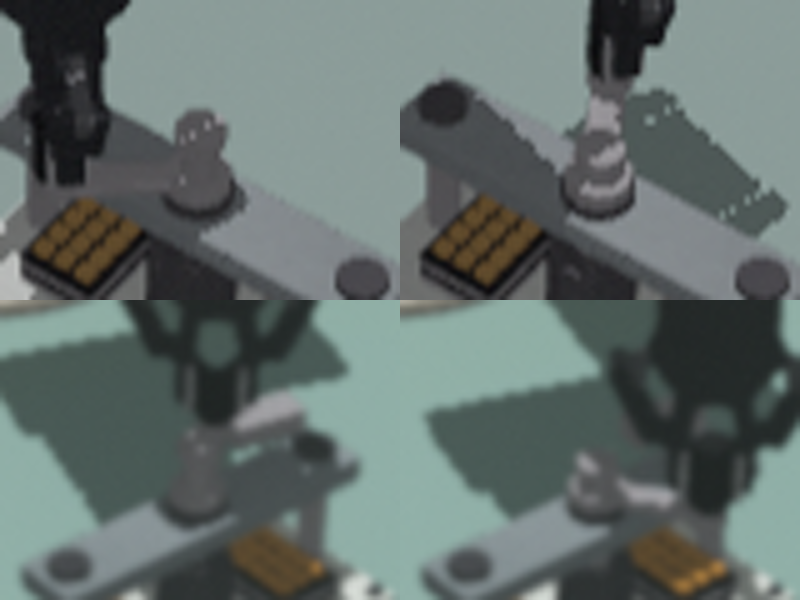

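In side the head top is 4.2 px below the start, about 16 mm against the 15.5 mm expected (142 mm). The crank is still, and the knob is gripped at 40 N.

```bash
python3 -c "
from workcell import r
print(r.sign_off())"
```

```text
the job is handed in; nothing more can be done
None
```

I handed the job in: the bolt dropped after 4.2–4.8 rad of backward cranking and was then cranked about one full turn forward, to roughly 142 mm by camera estimate. The crank is held still with the knob gripped at 40 N, the path stayed clear of the other things on the table, and the sign-off returned no verdict.

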